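# Screw the lid on the storage jar

### The job

Close the blue storage jar in its rubber holder with its red-knobbed screw lid. Set the lid on the mouth, turn it gently backwards (anticlockwise seen from above) until you feel it drop into the thread, then screw it clockwise until it is fully down at its stop, and let go. Use little force: the jar gives in its soft holder and must not be pushed down or twisted hard, and the other things on the worktop are to stay where they are.

Things in the scene. Friction and masses are not known exactly. Their poses are not given: they have to be found in the camera images.
- lid: Aluminium screw lid, upright on the worktop at first. Origin: centre of its lower edge; z up its axis. Skirt 62 mm across, 27.5 mm high, hollow below. Inside are three round lugs 120 degrees apart (the first at +x), 4.4 mm thick, centred 5 mm above the lower edge. About 50 to 100 g.
- lid_knob (a point): Centre of the lid's round red knob, 38 mm across and 24 mm high (from 27.5 to 51.5 mm above the lid's lower edge; this point is at 39.5 mm). Grip it across, at any yaw.
- holder: Black round holder fixed to the worktop, foot 112 mm across, 48 mm high. The jar (blue, 72 mm across, white threaded neck) stands upright in its rubber lining, on the holder's axis. Origin: centre of the underside, on the worktop; z up the jar's axis; x and y mean nothing. Jar shoulder at 88 mm. Each step of the lid below is given as height of its lower edge over this origin.
- jar_mouth (a point): Top centre of the jar's white neck, 123 mm above the holder's origin. The neck is 35 mm across here and widens to 43 mm 6 mm lower, so it centres the lid by itself. Axes as the holder's.
- jar_thread (a point): On the jar's axis, 115 mm up, level with the tops of three equal thread ridges (53 mm across) round the neck. Their starts lie 120 degrees apart at an UNKNOWN angle, which this pose does not tell. With its lugs on top of the ridges the lid's lower edge is at 110 to 112 mm (115 if on an end post); clockwise turning there only ends against a post.
- thread_entry (a point): On the jar's axis, 103.5 mm up: height of the lid's lower edge once it has dropped. Less than 120 degrees of anticlockwise turning (from above) brings the lugs to the gaps, where they can sink about 8 mm; a gap gives a lug about 10 degrees of play, and beyond it a hard post stops anticlockwise turning.
- thread_home (a point): On the jar's axis, 99 mm up: height of the lid's lower edge when fully screwed down. From the gap it screws clockwise about 60 to 75 degrees, sinking 4.6 mm, to a hard stop.
- jar_press (a joint): How far the jar is pushed down into its holder, m: 0 free, positive down; spring of 2000 N/m (1 mm per 2 N), so it lowers everything on the jar by that much. Over 0.010 (20 N) is too hard.
- jar_twist (a joint): How far the jar is twisted in its holder, rad, anticlockwise from above positive, 0 free; spring of 2 N m per rad. Over 0.25 either way (0.5 N m) is too hard.
- mug: Speckled cream mug with a handle, 81x120x94 mm, bystander; origin centre of its underside.
- spice: Small spice jar with a green cap, 46 mm across, 106 mm high, bystander; origin centre of its underside.
- orange: Orange, 77 mm, bystander; origin at the middle of its underside.
- spoon: Steel spoon 191 mm long lying on the worktop, bystander; origin at the middle of its underside.
Mind the look-alikes: they are no part of the job. What is shaped like the lid but pink is not meant. Of the things that look like the holder, take the one that is farthest to the robot's right at the start.

How it is judged (in metres and radians):
On the way, in this order (a step that is already met when the one before it is completed fails the run):
1. the lid is set over the jar's mouth, still on top of the thread (horizontal distance between lid and holder below 0.006 m and z of lid in the frame of holder between 0.107 and 0.125 m), for 0.05 s.
2. the lid has dropped into the thread: its lower edge is under 106.5 mm above the holder's underside, less however far the jar is pushed down (judged in steps of 2 mm) (horizontal distance between lid and holder below 0.006 m and ((z of lid in the frame of holder below 0.1065 m and value of joint jar_press below 0.002 m) or (z of lid in the frame of holder below 0.1045 m and value of joint jar_press below 0.004 m) or (z of lid in the frame of holder below 0.1025 m and value of joint jar_press below 0.006 m) or (z of lid in the frame of holder below 0.1005 m and value of joint jar_press below 0.008 m))), for 0.05 s.
At the end, for the whole second after the job is handed in: Lid screwed fully down: lower edge less than 100.6 mm above the holder's underside (about 1.6 mm from the stop), within 4 mm of the jar's axis, upright within 4 degrees, let go and still; jar back at rest in the holder (within 2 mm and 0.1 rad) (horizontal distance between lid and holder below 0.004 m and z of lid in the frame of holder between 0.095 and 0.1006 m and angle between lid's own z axis and vertical below 0.07 rad and value of joint jar_press between -0.002 and 0.002 m and value of joint jar_twist between -0.1 and 0.1 rad and linear speed of lid below 0.02 m/s and angular speed of lid below 0.1 rad/s); the robot touches nothing.
It fails at once if the jar is pushed down more than 10 mm in its holder (20 N) (value of joint jar_press above 0.01 m).
It fails at once if the jar is twisted more than 0.25 rad in its holder (0.5 N m) (value of joint jar_twist above 0.25 rad or value of joint jar_twist below -0.25 rad).
It fails at once if a bystander is moved more than 25 mm (distance of any of mug, spice, orange, spoon from where it was at the start of the episode above 0.025 m).
It also fails if it takes over 64 s, if anything falls off the work surface, if the arm or the gripper's body presses on something with over 40 N, if the wrist force passes 120 N, or if a joint passes its speed limit or range.

### The arm

A 7-joint arm with a two-finger parallel gripper is mounted at the origin on a cart in front of the work surface, level with it; the furniture and walls round the work are solid. World frame = base frame: x ahead of the robot, y to its left, z up, the work surface at z = 0. Lengths are in mm, angles in rad, forces in N, time in s.
With the tool pointing down it reaches from about 400 to 875 mm from the base axis. Payload 19.3 kg.
Tool frame: the origin (TCP) lies at the very end of the fingers, on their centre line; the grasp point (between the pads) lies 19 mm behind it (grip_point_offset is the z of the grasp point in the tool frame, in mm); z points along the fingers, y is the line along which they close (so a half turn about z gives the same grasp; the last joint's range is limited). The gripper opens to 85 mm and grips with 20 to 120 N. Pads are 22 mm wide; open, the fingers measure 114 mm over their backs; the gripper's body (76 mm by 85 mm) begins 54 mm behind the grasp point. The pads swing forward as they close: fully open they stand 13 mm farther back than shut.
Start: joints at [0.709, 0.521, -0.036, 1.599, 0.021, 1.021, -0.113], TCP at [444.737, -439.117, 231.291] pointing down, gripper open.
Joint ranges: [-2.91, 2.91], [-0.3, 2.13], [-1.5, 1.42], [0.17, 2.43], [-1.26, 4.41], [0.16, 1.93], [-2.52, 2.52]. Speed limits (rad/s): [1.89, 1.89, 2.39, 2.39, 3.01, 3.01, 3.01].

### API

Orientations are given as a 3x3 rotation matrix whose columns are the frame's x, y, z axes.
In Python, from workcell import movep, movel, goto_joints, open_gripper, clamp, wait, inverse_kinematics, read_state, camera, PlanningError, finish_job, grip_point_offset gives the robot as it stands. Calls block until the motion is done:
- movep(position, orientation): joint-space move of the TCP to a pose.
- movel(position, frame=None, max_speed=150, guard=None): straight line of the TCP; frame=None keeps the orientation; max_speed is the mean speed in mm/s. With guard (N) it stops when the force on the tool has changed by that much, and returns True; else False.
- goto_joints(angles): joint-space move.
- open_gripper() and clamp(): open the fingers fully, or close them until they stop; the grip force is fixed at half the most.
- wait(seconds).
- inverse_kinematics(position, orientation): joint angles nearest the present ones, or None.
- read_state(): the state.
- camera(name): name is "side" or "top" or "wrist"; returns a dict with "image" (420x560x3 uint8, blue, green, red), "range_z" (420x560 float32, mm along the optical axis (not along the pixel's ray), 0 where there is no reading), "fx", "fy", "cx", "cy" (pixels), "dist_coeffs" ([k1, k2, p1, p2, k3] as OpenCV has them; the pictures are not rectified), "cam_to_world" (4x4, takes a point from camera to world coordinates). Camera axes: x right, y up, looking along -z (the intrinsics and any distortion apply to the point x, -y, -z); pixel columns grow to the right and rows downward; lengths in mm; the calibration is good to about 2 mm. A picture is of the moment at which its call begins.
A pose or a line that the arm cannot do raises PlanningError and nothing moves.
- finish_job(): hands the job in; it is judged then, once.
The state is a dict: "time": time; "qpos": joint angles; "qvel": joint speeds; "joint_efforts": joint torques, N m; "eef_pos": TCP position; "tool_rot": TCP orientation; "ft_force": force on the tool from outside, world axes, zero at the start; "torque": the same for the moment, N m; "finger_gap": finger opening in mm; "gripper_force": force on a finger pad.
Only numpy, scipy, OpenCV 4.12 (cv2) and the standard library are available. Lean on these libraries where they do the work, as an engineer would, in place of code of your own. Each camera call takes 0.05 s, during which the arm holds its last target. There are 200 camera calls.

## Working session

There is one attempt and no reset: what is moved stays moved. The work goes in short steps, each a Python script; the robot and the scene stay as the last script left them, time stands still between calls to the robot, and variables do not carry over. Pictures are saved under pics/ and viewed, at most 10 in all, crops included, and the job is handed in when it is done.

```bash
ls; mkdir -p pics; python3 - <<'E'
from workcell import *
import cv2,numpy as np,pickle
d={n:camera(n) for n in("side","top")}
pickle.dump(d,open('d0.pkl','wb'))
for n in d: 
    cv2.imwrite(f'pics/{n}0.png',d[n]['image']); print(n,d[n]['fx'],d[n]['cx'],d[n]['cy'],d[n]['dist_coeffs'],np.round(d[n]['cam_to_world'],3).tolist())
s=read_state(); print(s['time'],s['ft_force'],s['tool_rot'],grip_point_offset)
E
```

```text
pics
side 543.1665491165439 276.1597627878628 203.85582937446037 [0.03167069 0.         0.         0.         0.        ] [[-0.712, 0.404, -0.574, -190.664], [-0.702, -0.383, 0.601, 632.888], [0.023, 0.831, 0.556, 825.509], [0.0, 0.0, 0.0, 1.0]]
top 381.5429006960632 279.49754245675723 209.64198671510192 [0.01465453 0.         0.         0.         0.        ] [[-0.027, 0.989, -0.142, 433.172], [-1.0, -0.027, -0.002, -193.85], [-0.006, 0.142, 0.99, 1227.03], [0.0, 0.0, 0.0, 1.0]]
0.1 [0.3100803  0.93800956 0.34003744] [[ 7.02574130e-01  7.11610143e-01 -7.71802728e-04]
 [ 7.11610556e-01 -7.02573846e-01  6.37781606e-04]
 [-8.83965508e-05 -9.97311826e-04 -9.99999499e-01]] -18.700000000000003
```

View pics/top0.png

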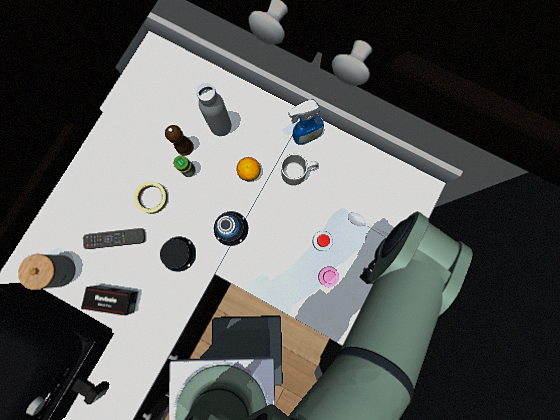

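View pics/side0.png

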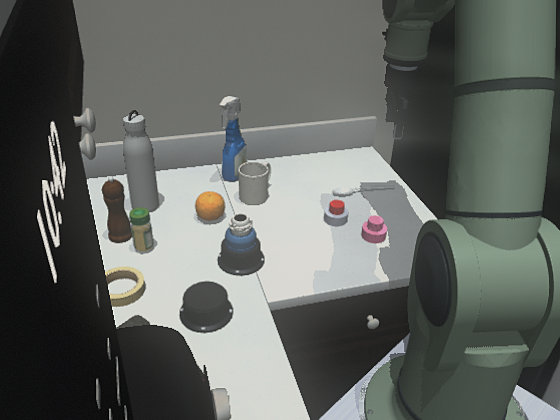

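Top view: the lid with the red knob is at (323,240); the pink look-alike at (328,276) is not wanted. The holder with the blue jar is at (231,228). The other holder-like thing, the empty black one at (178,253), lies further left. I choose the lid at (323,240) and the holder at (231,228). The side view agrees: knob at (337,205), jar at (240,225).

```bash
cat > h.py <<'E'
from workcell import *
import cv2,numpy as np,pickle
def ray(c,px,z):
    K=np.array([[c['fx'],0,c['cx']],[0,c['fy'],c['cy']],[0,0,1]])
    u=cv2.undistortPoints(np.array([[px]],float),K,np.array(c['dist_coeffs'],float))[0,0]
    T=np.array(c['cam_to_world']); d=T[:3,:3]@[u[0],-u[1],-1]; o=T[:3,3]
    return o+d*(z-o[2])/d[2]
def blob(c,lo,hi,roi):
    x0,y0,x1,y1=roi; hsv=cv2.cvtColor(c['image'][y0:y1,x0:x1],cv2.COLOR_BGR2HSV)
    m=cv2.inRange(hsv,lo,hi); cs,_=cv2.findContours(m,cv2.RETR_EXTERNAL,cv2.CHAIN_APPROX_NONE)
    k=max(cs,key=cv2.contourArea)+np.array([x0,y0]); M=cv2.moments(k)
    return np.array([M['m10'],M['m01']])/M['m00'],k
def down(a): # tool y axis (closing) at angle a
    y=np.array([np.cos(a),np.sin(a),0]); z=np.array([0,0,-1.]); return np.column_stack([np.cross(y,z),y,z])
E
python3 - <<'E'
from h import *
d=pickle.load(open('d0.pkl','rb')); t=d['top']
hsv=cv2.cvtColor(t['image'],cv2.COLOR_BGR2HSV)
print([hsv[p[1],p[0]].tolist() for p in((323,240),(231,216),(228,236),(231,226),(241,226))])
c,k=blob(t,(0,170,100),(6,255,255),(305,222,341,258)); (cc,r)=cv2.minEnclosingCircle(k); print('knob',c,r,ray(t,c,51.5), ray(t,(c[0]+r,c[1]),51.5))
c,k=blob(t,(95,90,40),(125,255,255),(210,205,252,250)); cc,r=cv2.minEnclosingCircle(k); print('jar',c,cc,r,ray(t,cc,88),ray(t,(cc[0]+r,cc[1]),88))
c,k=blob(t,(0,0,0),(180,255,70),(205,200,255,255)); cc,r=cv2.minEnclosingCircle(k); print('foot',c,cc,r,ray(t,cc,5),ray(t,(cc[0]+r,cc[1]),5))
a=cv2.resize(t['image'][200:260,190:345],None,fx=5,fy=5,interpolation=cv2.INTER_CUBIC)
cv2.imwrite('pics/crop0.png',a)
E
```

```text
[[1, 212, 218], [104, 194, 75], [106, 148, 122], [80, 9, 173], [0, 48, 16]]
knob [323.21326165 240.18637993] 5.9289045333862305 [ 503.48934601 -323.44333628   51.5       ] [ 503.00395819 -341.64290062   51.5       ]
jar [231.40601504 229.35338346] (227.8607635498047, 226.16455078125) 12.195068359375 [550.97100855 -35.56209555  88.        ] [549.97203177 -72.12801557  88.        ]
foot [230.48256044 228.10879905] (230.56051635742188, 228.17198181152344) 17.133878707885742 [552.83751487 -32.65967769   5.        ] [551.33459576 -87.73469231   5.        ]
```

View pics/crop0.png

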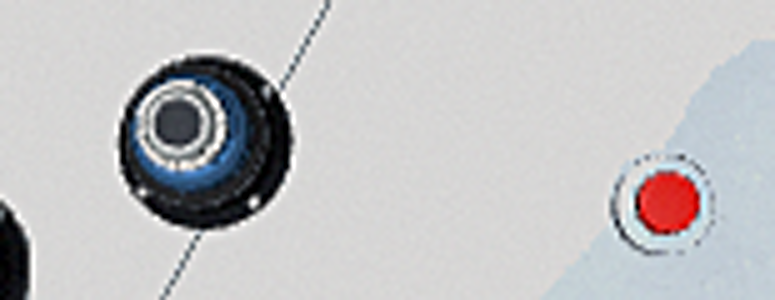

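The crop shows the chosen pair: the blue jar with its white neck, dark mouth centre at about (225.8,224.2) in the full picture, and the red-knobbed lid at (323,240). The sizes fit: knob radius 18, foot radius 55, jar radius 36. Next I move above the lid and measure from close by.

```bash
python3 - <<'E'
from h import *
t=pickle.load(open('d0.pkl','rb'))['top']
print('mouth',ray(t,(225.8,224.2),120))
for a in np.radians([-135,-90,-45,0,45,90,135]):
    r=[inverse_kinematics(p,down(a)) for p in ([503.5,-323.5,130],[503.5,-323.5,31],[553,-33,250],[553,-33,130])]
    print(np.degrees(a),[None if q is None else np.round(q,2).tolist() for q in r])
movep([503.5,-323.5,150],down(-np.pi/2)); c=camera('wrist'); pickle.dump(c,open('w1.pkl','wb')); cv2.imwrite('pics/w1.png',c['image'])
s=read_state(); print(s['time'],s['eef_pos'],s['ft_force'],s['torque'],s['finger_gap'])
k,ct=blob(c,(0,170,60),(8,255,255),(0,0,560,420)); print(k,cv2.contourArea(ct),ray(c,k,51.5))
E
```

```text
mouth [553.5796119  -34.04052235 120.        ]
-135.0 [[0.27, 0.62, 0.3, 1.77, -0.25, 0.78, -1.67], [0.3, 0.77, 0.25, 1.81, -0.31, 0.6, -1.61], [-0.21, 0.39, 0.21, 1.78, -0.1, 0.98, -2.31], [-0.23, 0.56, 0.25, 1.89, -0.2, 0.72, -2.22]]
-90.0 [[0.39, 0.61, 0.12, 1.77, -0.09, 0.78, -1.02], [0.41, 0.75, 0.09, 1.8, -0.11, 0.59, -1.0], [-0.07, 0.39, 0.03, 1.77, -0.01, 0.98, -1.61], [-0.09, 0.54, 0.06, 1.88, -0.04, 0.72, -1.58]]
-45.0 [[0.51, 0.6, -0.06, 1.76, 0.04, 0.78, -0.35], [0.5, 0.75, -0.05, 1.8, 0.06, 0.6, -0.36], [0.06, 0.39, -0.14, 1.76, 0.06, 0.99, -0.89], [0.04, 0.54, -0.11, 1.87, 0.09, 0.73, -0.91]]
0.0 [[0.63, 0.61, -0.22, 1.75, 0.18, 0.8, 0.32], [0.59, 0.75, -0.18, 1.79, 0.21, 0.61, 0.29], [0.19, 0.4, -0.32, 1.76, 0.15, 1.01, -0.18], [0.16, 0.55, -0.28, 1.87, 0.21, 0.75, -0.24]]
45.0 [[0.75, 0.63, -0.4, 1.74, 0.32, 0.83, 0.99], [0.71, 0.77, -0.35, 1.79, 0.4, 0.66, 0.92], [0.32, 0.42, -0.5, 1.75, 0.23, 1.03, 0.52], [0.28, 0.57, -0.45, 1.86, 0.34, 0.78, 0.43]]
90.0 [[0.87, 0.66, -0.58, 1.74, 0.45, 0.88, 1.66], [0.82, 0.8, -0.51, 1.78, 0.57, 0.71, 1.57], [0.44, 0.45, -0.66, 1.74, 0.32, 1.05, 1.23], [0.39, 0.61, -0.61, 1.86, 0.46, 0.82, 1.11]]
135.0 [[0.98, 0.71, -0.76, 1.73, 0.59, 0.94, 2.34], [0.94, 0.85, -0.69, 1.77, 0.73, 0.8, 2.23], [0.55, 0.5, -0.84, 1.74, 0.41, 1.09, 1.94], [0.5, 0.65, -0.78, 1.85, 0.59, 0.88, 1.79]]
1.05 [ 503.25007776 -324.55421706  150.44097604] [-0.13870558 -0.8235214  -0.29824483] [-0.03970023 -0.0085209  -0.05438573] 85.43607186371956
[284.63624679 218.31212511] 778.0 [ 501.96103824 -328.693048     51.5       ]
```

View pics/w1.png

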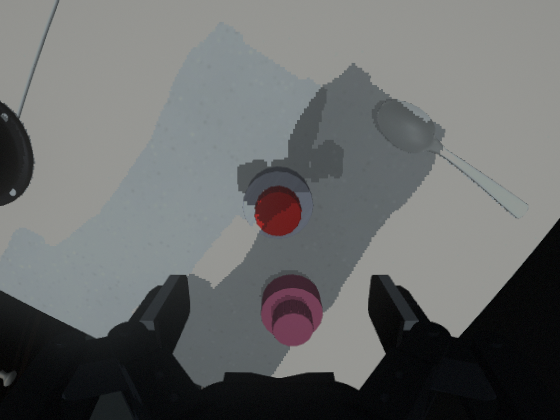

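Wrist view: the red knob is at about (278,211), half in shadow, with the pink lid at (293,310) and the spoon at (420,140). My mask took only the lit part of the knob, so I redo it.

```bash
python3 - <<'E'
from h import *
c=pickle.load(open('w1.pkl','rb'))
k,ct=blob(c,(0,170,25),(9,255,255),(230,160,330,250)); e=cv2.fitEllipse(cv2.convexHull(ct)); cc,r=cv2.minEnclosingCircle(ct)
print(k,e,cc,r,cv2.contourArea(ct),cv2.boundingRect(ct)); 
R=np.array(c['cam_to_world']);print(np.round(R,2).tolist())
for h in (39.5,51.5):print(ray(c,k,h),ray(c,cc,h))
x,y,w,h=cv2.boundingRect(ct); print(ray(c,(x,y+h/2),45),ray(c,(x+w,y+h/2),45))
# skirt base via range
z=c['range_z']; print(z[int(k[1]),int(k[0])])
K=np.array([[c['fx'],0,c['cx']],[0,c['fy'],c['cy']],[0,0,1]])
vv,uu=np.nonzero(z>0); u=cv2.undistortPoints(np.stack([uu,vv],1)[:,None].astype(float),K,np.array(c['dist_coeffs'],float))[:,0]
Z=z[vv,uu]; P=(R@np.stack([u[:,0]*Z,-u[:,1]*Z,-Z,np.ones_like(Z)]))[:3].T
n=(abs(P[:,0]-503)<50)&(abs(P[:,1]+325)<50)
for lo,hi in((47,56),(23,32)):
    q=P[n&(P[:,2]>lo)&(P[:,2]<hi)]; c2,r2=cv2.minEnclosingCircle(q[:,:2].astype(np.float32)); print(lo,len(q),q.mean(0),c2,r2)
E
```

```text
[284.63624679 218.31212511] ((282.6600646972656, 217.05006408691406), (30.785869598388672, 43.82267761230469), 39.4217414855957) (279.4794921875, 214.90354919433594) 21.650739669799805 778.0 (264, 195, 37, 40)
[[0.0, 0.95, 0.31, 583.14], [-1.0, 0.0, 0.0, -323.63], [0.0, -0.31, 0.95, 294.17], [0.0, 0.0, 0.0, 1.0]]
[ 497.94660218 -328.94334611   39.5       ] [ 500.98808134 -324.5473965    39.5       ]
[ 501.96103824 -328.693048     51.5       ] [ 504.85920518 -324.50423226   51.5       ]
[ 502.65928859 -311.68144492   45.        ] [ 502.70505206 -342.39251005   45.        ]
254.30345
47 1683 [ 507.17774967 -322.83185644   52.42506972] (506.1449279785156, -322.6906433105469) 19.59223175048828
23 1907 [ 513.16644704 -322.9147833    28.47617564] (506.0848693847656, -322.796630859375) 31.076644897460938
```

The range data give one centre for the knob (radius 19.6) and the skirt (radius 31.1): (506,-322.8). The top view gave (503.5,-323.4), so they agree within calibration. I grip now with the fingers closing along y.

```bash
python3 - <<'E'
from h import *
F=down(-np.pi/2)
movel([505.3,-323,75],F,150); print(movel([505.3,-323,31],F,60,guard=8))
wait(.2);s=read_state(); print(s['time'],s['eef_pos'],s['ft_force'])
clamp(); wait(.2); s=read_state(); print(s['time'],s['eef_pos'],s['ft_force'],s['torque'],s['finger_gap'],s['gripper_force'])
movel([505.3,-323,100],None,100); wait(.3); s=read_state(); print(s['time'],s['eef_pos'],s['ft_force'],s['torque'],s['finger_gap'])
c=camera('wrist'); pickle.dump(c,open('w2.pkl','wb')); cv2.imwrite('pics/w2.png',c['image'])
E
```

```text
False
2.7833 [ 505.4896104  -323.05432196   31.3556678 ] [ 0.03919551  0.80782916 -0.08806973]
3.5 [ 505.34416746 -322.96288781   31.35394832] [-1.98108836  2.4114983   7.53855331] [0.3423702  0.36935679 0.08371075] 36.12484476856816 59.4654413333717
4.6417 [ 505.13420889 -322.92906661   99.61220403] [-0.22658959 -0.4842105  -1.09125166] [-0.00050593  0.01908421 -0.00598271] 35.78764137382374
```

View pics/w2.png

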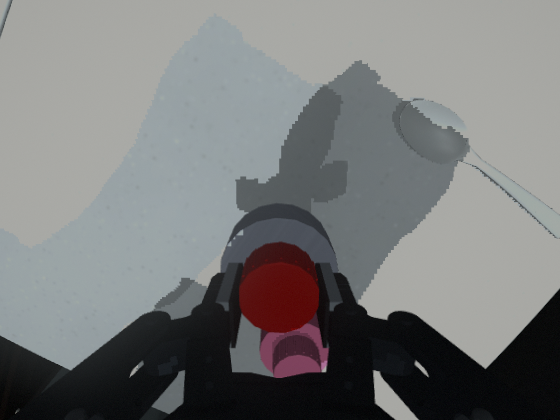

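The lid is held: knob at (279,290) between the pads, skirt below at (279,235), clear of the worktop. I now measure its offset and tilt in the hand, and the jar from nearer.

```bash
cat >> h.py <<'E'
def cloud(c):
    z=c['range_z'];R=np.array(c['cam_to_world']);K=np.array([[c['fx'],0,c['cx']],[0,c['fy'],c['cy']],[0,0,1]])
    vv,uu=np.nonzero(z>0); u=cv2.undistortPoints(np.stack([uu,vv],1)[:,None].astype(float),K,np.array(c['dist_coeffs'],float))[:,0]
    Z=z[vv,uu]; return (R@np.stack([u[:,0]*Z,-u[:,1]*Z,-Z,np.ones_like(Z)]))[:3].T, c['image'][vv,uu].astype(int)
def circ(q): # least-squares circle
    A=np.c_[2*q[:,:2],np.ones(len(q))]; s=np.linalg.lstsq(A,(q[:,:2]**2).sum(1),rcond=None)[0]; return s[:2],np.sqrt(s[2]+s[:2]@s[:2])
E
python3 - <<'E'
from h import *
c=pickle.load(open('w2.pkl','rb')); P,C=cloud(c); e=np.array([505.13,-322.93,99.6])
red=(C[:,2]>60)&(C[:,2]>3*C[:,1])&(C[:,2]>3*C[:,0]); 
n=(np.abs(P[:,:2]-e[:2])<45).all(1)
q=P[n&red&(P[:,2]>80)]; print(len(q),q.min(0),q.max(0))
q=q[q[:,2]>np.percentile(q[:,2],50)-3]; A=np.c_[q[:,:2]-e[:2],np.ones(len(q))]; pl=np.linalg.lstsq(A,q[:,2],rcond=None)[0]; print('knob plane',pl,cv2.minEnclosingCircle((q[:,:2]-e[:2]).astype(np.float32)))
s=P[n&~red&(P[:,2]>88)&(P[:,2]<103)&(P[:,0]>e[0]+12)&(abs(P[:,1]-e[1])<30)]; print('skirt',len(s),np.median(s,0))
if len(s)>50:
    A=np.c_[s[:,:2]-e[:2],np.ones(len(s))]; pl=np.linalg.lstsq(A,s[:,2],rcond=None)[0]; print(pl, (s.max(0)-e), s.std(0))
# go look at the jar
F=down(-np.pi/2)
movep([505.3,-323,260],F); movep([490,-33,260],F); wait(.2)
c=camera('wrist'); pickle.dump(c,open('w3.pkl','wb')); cv2.imwrite('pics/w3.png',c['image'])
s=read_state(); print(s['time'],s['eef_pos'],s['qpos'],s['ft_force'],s['torque'])
P,C=cloud(c); n=(abs(P[:,0]-553)<45)&(abs(P[:,1]+34)<45)
for lo,hi in((119,127),(85,92)):
    q=P[n&(P[:,2]>lo)&(P[:,2]<hi)]; print(lo,len(q),q.min(0) if len(q) else 0,q.max(0) if len(q) else 0,cv2.minEnclosingCircle(q[:,:2].astype(np.float32)) if len(q) else 0)
E
```

```text
4597 [ 486.45636403 -340.39517798  106.01511569] [ 525.22688582 -304.65506548  122.89049809]
knob plane [-5.38696480e-03  1.52814131e-03  1.20801885e+02] ((0.6902675032615662, 0.3329690396785736), 19.523775100708008)
skirt 3132 [ 526.6367774  -322.21413751   96.71487597]
[-1.72748074e-01  1.99138525e-03  1.00153309e+02] [31.64410164 28.62316169  3.33041329] [ 5.25413109 13.97080276  2.25348575]
6.7417 [490.10385498 -33.84897032 259.8685265 ] [-0.111704    0.27512653  0.07367263  1.91264174 -0.02430244  0.95484696
 -1.59894541] [-0.23714863  0.17070395 -0.42660855] [-0.00515799  0.00583943 -0.05150817]
119 1880 [534.39206948 -51.58937427 119.00376386] [580.47495667  -5.80159525 126.89191048] ((555.1133422851562, -31.58803367614746), 26.478025436401367)
85 656 [523.11554015 -63.5932137   85.00722449] [587.24909195   1.3195437   90.57491581] ((554.8673706054688, -30.908689498901367), 33.098854064941406)
```

View pics/w3.png

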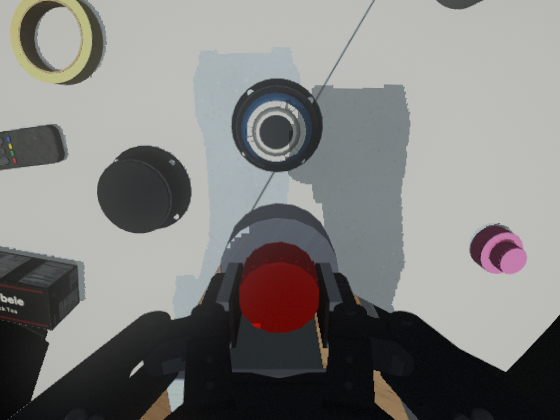

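Wrist view: the jar's dark mouth is at (277,131) and the holder foot is centred at (277,125). The lid sits level in the hand. I fit the mouth and foot contours and compare with the range data.

```bash
python3 - <<'E'
from h import *
c=pickle.load(open('w3.pkl','rb')); g=cv2.cvtColor(c['image'],cv2.COLOR_BGR2GRAY)
def fit(name,m,z,off):
    cs,_=cv2.findContours(m,cv2.RETR_EXTERNAL,cv2.CHAIN_APPROX_NONE); k=max(cs,key=cv2.contourArea).reshape(-1,2)+np.array(off)
    q=np.array([ray(c,p,z) for p in k]); print(name,cv2.fitEllipse(k),circ(q),cv2.minEnclosingCircle(q[:,:2].astype(np.float32)))
r=g[112:150,258:297]; fit('hole',cv2.inRange(r,0,110),122,(258,112))
hsv=cv2.cvtColor(c['image'],cv2.COLOR_BGR2HSV)[95:165,240:315]; fit('blue',cv2.inRange(hsv,(95,80,20),(125,255,255)),88,(240,95))
r=g[70:180,222:332]; fit('foot',cv2.inRange(r,0,75),4,(222,70))
P,C=cloud(c); n=np.hypot(P[:,0]-555,P[:,1]+32)<50
h,b=np.histogram(P[n,2],np.arange(-4,132,4)); print(list(zip(b.astype(int),h)))
q=P[n&(P[:,2]>45)]; print('all>45',cv2.minEnclosingCircle(q[:,:2].astype(np.float32)))
q=P[n&(P[:,2]>121.5)&(P[:,2]<128)];print('top',len(q),np.median(q,0),q.min(0),q.max(0))
m=(np.hypot(P[:,0]-555,P[:,1]+32)<75)&(P[:,2]>4)&(P[:,2]<60); q=P[m]; print('foot',cv2.minEnclosingCircle(q[:,:2].astype(np.float32)))
E
```

```text
hole ((275.9605407714844, 131.6573944091797), (32.45439529418945, 33.27241134643555), 154.72532653808594) (array([554.76692371, -31.39979555]), np.float64(14.102111863702179)) ((554.6270751953125, -31.513748168945312), 14.682853698730469)
blue ((275.9891052246094, 128.9045867919922), (66.30929565429688, 66.66797637939453), 17.55101776123047) (array([554.72925201, -31.15305757]), np.float64(31.72872972872235)) ((555.4248046875, -31.30721092224121), 34.218326568603516)
foot ((276.87921142578125, 124.73764038085938), (89.46260833740234, 91.71131896972656), 172.45669555664062) (array([555.04920809, -31.56907936]), np.float64(54.83936511452364)) ((554.8822021484375, -31.680078506469727), 55.79853439331055)
[(np.int64(-4), np.int64(0)), (np.int64(0), np.int64(0)), (np.int64(4), np.int64(1)), (np.int64(8), np.int64(71)), (np.int64(12), np.int64(1)), (np.int64(16), np.int64(0)), (np.int64(20), np.int64(0)), (np.int64(24), np.int64(0)), (np.int64(28), np.int64(0)), (np.int64(32), np.int64(0)), (np.int64(36), np.int64(0)), (np.int64(40), np.int64(0)), (np.int64(44), np.int64(78)), (np.int64(48
[... 163 characters left out ...]
), (np.int64(72), np.int64(0)), (np.int64(76), np.int64(80)), (np.int64(80), np.int64(367)), (np.int64(84), np.int64(524)), (np.int64(88), np.int64(237)), (np.int64(92), np.int64(0)), (np.int64(96), np.int64(0)), (np.int64(100), np.int64(0)), (np.int64(104), np.int64(101)), (np.int64(108), np.int64(37)), (np.int64(112), np.int64(567)), (np.int64(116), np.int64(405)), (np.int64(120), np.int64(654)), (np.int64(124), np.int64(1083))]
all>45 ((552.662353515625, -31.65018081665039), 48.040809631347656)
top 1581 [555.59154942 -31.3966046  124.41223228] [535.58482348 -50.50883633 121.51004369] [574.68258629 -11.46539577 126.89191048]
foot ((557.8673095703125, -22.598482131958008), 65.0027847290039)
```

All wrist fits agree at (554.9,-31.4), foot radius 55. The top view, taken relative to the lid, gives (555.2,-33.5). I aim at (554.4,-32.2), lower under guard, and read the side forces.

```bash
python3 - <<'E'
from h import *
F=down(-np.pi/2); x,y=554.4,-32.2
def show(t=''):
    s=read_state(); print(t,round(s['time'],2),np.round(s['eef_pos'],2),np.round(s['ft_force'],2),np.round(s['torque'],3),round(s['finger_gap'],1)); return s
movel([x,y,260],F,150); movel([x,y,165],F,120); wait(.2); show('above')
print(movel([x,y,138],F,15,guard=2.5)); show('hit'); wait(.15); show('settled')
E
```

```text
above 8.47 [554.68 -32.21 165.59] [-0.21  0.29 -0.42] [-0.016 -0.041  0.046] 35.6
True
hit 9.96 [554.34 -32.2  139.78] [0.32 0.11 3.3 ] [-0.012 -0.116  0.062] 35.7
settled 10.11 [554.27 -32.22 139.75] [ 1.1  -0.4   4.19] [ 0.004 -0.173 -0.048] 35.7
```

Contact came at a lid edge of about 108.4 plus 2 mm of press, so about 110.4: on top of the ridges, with small side forces. I turn anticlockwise in small steps, holding about 3 N.

```bash
cat > turn.py <<'E'
from h import *
def rd():
    s=read_state(); return s['time'],s['eef_pos'],s['ft_force'],s['torque']
def go(x,y,z,a,show=True):
    movel([x,y,z],down(a),60); v=[rd()]; wait(.03); v.append(rd())
    t,p=v[1][:2]; f=(v[0][2]+v[1][2])/2; m=(v[0][3]+v[1][3])/2
    if show: print(round(t,2),round(np.degrees(a),1),'zc',round(z,2),'z',round(p[2],2),'F',np.round(f,1),'T',np.round(m,2))
    return t,p,f,m
E
python3 - <<'E'
from turn import *
x,y,z=554.3,-32.2,139.75; a=-np.pi/2
for i in range(32):
    a+=np.radians(4); t,p,f,m=go(x,y,z,a)
    if f[2]<0.8 or abs(m[2])>.22 or f[2]>9 or t>28: break
    z+=np.clip((f[2]-3.2)/4,-.3,.5)
E
```

```text
10.39 -86.0 zc 139.75 z 139.8 F [0.9 0.5 2.9] T [ 0.12 -0.13 -0.06]
10.68 -82.0 zc 139.68 z 139.69 F [0.4 0.8 3.5] T [ 0.13 -0.11 -0.06]
10.96 -78.0 zc 139.76 z 139.76 F [0.7 1.1 3.3] T [ 0.19 -0.07 -0.02]
11.24 -74.0 zc 139.79 z 139.79 F [-0.2  0.7  3.3] T [ 0.19 -0.08 -0.05]
11.53 -70.0 zc 139.81 z 139.8 F [ 0.9 -0.1  3.6] T [ 0.16 -0.02 -0.06]
11.81 -66.0 zc 139.92 z 139.92 F [0.3 0.6 3.5] T [ 0.09 -0.05  0.02]
12.09 -62.0 zc 139.98 z 139.97 F [-0.2  0.2  4.1] T [ 0.14 -0.05 -0.02]
12.38 -58.0 zc 140.2 z 140.18 F [0.3 0.3 3.7] T [ 0.14 -0.05 -0.06]
12.66 -54.0 zc 140.32 z 140.31 F [0.8 0.5 3.5] T [ 0.17 -0.04 -0.01]
12.94 -50.0 zc 140.39 z 140.39 F [0.6 0.6 3.5] T [ 0.16 -0.03 -0.01]
13.22 -46.0 zc 140.47 z 140.45 F [-0.1  0.5  3.5] T [ 0.1  -0.03 -0.05]
13.51 -42.0 zc 140.54 z 140.53 F [0.  0.6 3.6] T [ 0.13  0.03 -0.04]
13.79 -38.0 zc 140.63 z 140.63 F [0.  0.1 3.7] T [ 0.13 -0.01 -0.06]
14.07 -34.0 zc 140.75 z 140.73 F [0.4 0.7 3.4] T [ 0.1  -0.05 -0.03]
14.36 -30.0 zc 140.81 z 140.81 F [-0.2  0.6  3.8] T [ 0.15 -0.04 -0.08]
14.64 -26.0 zc 140.97 z 140.96 F [-0.5 -0.   3.6] T [ 0.06 -0.01 -0.03]
14.93 -22.0 zc 141.06 z 141.07 F [0.  0.  3.6] T [ 0.05  0.01 -0.03]
15.21 -18.0 zc 141.16 z 141.14 F [0.1 0.1 3.5] T [ 0.11 -0.01 -0.05]
15.49 -14.0 zc 141.24 z 141.26 F [-0.6  0.4  3.6] T [ 0.08 -0.02 -0.03]
15.78 -10.0 zc 141.33 z 141.32 F [1.2 0.1 3.8] T [ 0.07 -0.04 -0.05]
16.06 -6.0 zc 141.48 z 141.4 F [0.5 0.9 1.7] T [ 0.22 -0.12  0.04]
16.34 -2.0 zc 141.18 z 141.01 F [ 0.6  0.1 -0.2] T [ 0.11 -0.14  0.  ]
```

The force vanished at -2°, so the lugs are over the gaps. I lower under guard.

```bash
python3 - <<'E'
from turn import *
a=np.radians(-2)
print(movel([554.3,-32.2,133],down(a),15,guard=3)); wait(.1)
for v in rd(): print(np.round(v,2))
E
```

```text
True
16.99
[554.16 -32.24 132.7 ]
[ 1.98 -0.55  3.39]
[-0.05 -0.23 -0.  ]
```

The lid seated at an edge of about 103.2 unpressed, so it has dropped. Now I screw clockwise, following the pitch with a light force and stopping on torque.

```bash
python3 - <<'E'
from turn import *
x,y,z=554.3,-32.2,133.2; a=np.radians(-2)
for i in range(32):
    a-=np.radians(3); z-=4.6/67*3; t,p,f,m=go(x,y,z,a)
    if abs(m[2])>.22 or abs(f[2])>9 or t>32: break
    z+=np.clip((f[2]-1.5)/4,-.6,.6)
E
```

```text
17.27 -5.0 zc 132.99 z 133.0 F [-0.5  0.   2.4] T [ 0.01 -0.08 -0.01]
17.56 -8.0 zc 133.02 z 132.98 F [0.4 0.6 2.6] T [-0.   -0.01  0.01]
17.84 -11.0 zc 133.08 z 133.03 F [-0.5 -0.3  2.4] T [-0.05  0.16  0.05]
18.12 -14.0 zc 133.11 z 133.06 F [-0.4 -0.8  1.6] T [-0.13  0.12 -0.04]
18.41 -17.0 zc 132.94 z 132.92 F [-0.1  0.1  1.3] T [-0.07  0.08  0.01]
18.69 -20.0 zc 132.69 z 132.71 F [-0.7 -0.   1.3] T [-0.07  0.11  0.01]
18.98 -23.0 zc 132.43 z 132.43 F [-0.5 -1.   2. ] T [-0.1   0.04 -0.02]
19.26 -26.0 zc 132.35 z 132.34 F [-0.6 -0.3  1.2] T [-0.08  0.07  0.  ]
19.54 -29.0 zc 132.08 z 132.08 F [-0.6 -0.1  1.1] T [-0.11  0.04  0.02]
19.82 -32.0 zc 131.78 z 131.79 F [-0.7 -0.8  1.1] T [-0.06  0.07 -0.  ]
20.11 -35.0 zc 131.48 z 131.51 F [ 0.3 -0.5  1.5] T [-0.06  0.07 -0.03]
20.39 -38.0 zc 131.27 z 131.27 F [-0.2 -0.4  1.6] T [-0.09  0.05 -0.03]
20.68 -41.0 zc 131.08 z 131.09 F [-0.1 -0.9  1.5] T [-0.09  0.06 -0.  ]
20.96 -44.0 zc 130.88 z 130.89 F [-0.2 -0.3  1.4] T [-0.03  0.09 -0.02]
21.24 -47.0 zc 130.65 z 130.65 F [-0.3 -0.2  1. ] T [-0.1   0.06 -0.  ]
21.52 -50.0 zc 130.32 z 130.32 F [ 0.2 -1.3  1.5] T [-0.08  0.06  0.02]
21.81 -53.0 zc 130.1 z 130.13 F [-0.1  0.2  1.4] T [-0.06  0.01  0.02]
22.09 -56.0 zc 129.88 z 129.88 F [-0.4  0.4  1.4] T [-0.07  0.09 -0.04]
22.38 -59.0 zc 129.64 z 129.65 F [-0.3 -1.2  2. ] T [-0.06  0.06 -0.01]
22.66 -62.0 zc 129.57 z 129.55 F [ 0.3 -0.2  1.6] T [-0.07  0.04 -0.  ]
22.94 -65.0 zc 129.39 z 129.39 F [-0.4  0.6  1.1] T [0.01 0.09 0.  ]
23.23 -68.0 zc 129.1 z 129.1 F [-0.6  1.5  2. ] T [0.28 0.19 0.07]
23.51 -71.0 zc 129.03 z 129.03 F [-0.9  1.2  1.9] T [0.44 0.21 0.23]
```

The hard stop came at about -68° (torque 0.23 N·m). The edge is at about 98.8 unpressed, matching home at 99. I unload the twist and the force, let go, retreat and check.

```bash
python3 - <<'E'
from turn import *
x,y=554.3,-32.2
a=np.radians(-67.5); go(x,y,129.5,a); t,p,f,m=go(x,y,129.8,a)
open_gripper(); wait(.2); print([np.round(v,2) for v in rd()])
print(movel([x,y,180],down(a),100,guard=6)); movel([490,-33,260],down(-np.pi/2),150); wait(.3)
c=camera('wrist'); t=camera('top'); print([np.round(v,2) for v in rd()])
P,C=cloud(c); n=np.hypot(P[:,0]-555,P[:,1]+32)<45
red=(C[:,2]>60)&(C[:,2]>3*C[:,1])&(C[:,2]>3*C[:,0]); q=P[n&red&(P[:,2]>140)]; med=np.median(q[:,2]); q=q[abs(q[:,2]-med)<4]
A=np.c_[q[:,:2]-q[:,:2].mean(0),np.ones(len(q))]; print('knob top',len(q),np.linalg.lstsq(A,q[:,2],rcond=None)[0],cv2.minEnclosingCircle(q[:,:2].astype(np.float32)))
s=P[n&~red&(P[:,2]>110)&(P[:,2]<140)]; print('skirt top',len(s),np.median(s,0),cv2.minEnclosingCircle(s[:,:2].astype(np.float32)))
cv2.imwrite('pics/end.png',np.hstack([cv2.resize(c['image'][50:220,170:390],(440,340)),cv2.resize(t['image'][130:300,150:380],(360,266)).copy() if 0 else cv2.resize(t['image'][130:300,150:320],(340,340))]))
E
```

```text
23.79 -67.5 zc 129.5 z 129.46 F [-0.8  2.2  0.7] T [0.62 0.22 0.11]
24.07 -67.5 zc 129.8 z 129.79 F [-0.3  2.   0.8] T [0.62 0.19 0.1 ]
[np.float64(24.82), array([554.31, -32.22, 129.8 ]), array([ 0.51,  0.19, -0.07]), array([0.05, 0.05, 0.  ])]
False
[np.float64(26.7), array([490.02, -33.04, 259.75]), array([-0.81,  0.21,  0.43]), array([-0.04,  0.02,  0.04])]
knob top 1042 [-5.52464821e-03  2.13318738e-03  1.51434757e+02] ((555.0817260742188, -31.041324615478516), 18.23176383972168)
skirt top 2295 [558.96793145 -32.05124393 127.38684337] ((554.8759155273438, -31.32900619506836), 31.230104446411133)
```

View pics/end.png

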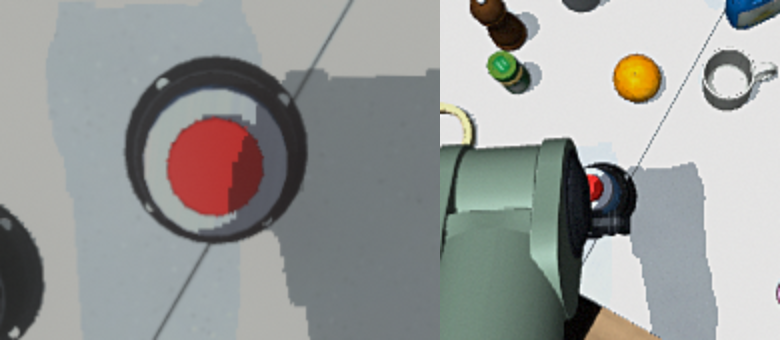

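The picture shows the lid level and centred on the jar, knob at (215,165) in the left crop, with the mug, orange and spice jar in place. The knob top reads 151.4; less the range bias of about 0.9 seen at the start, the lid edge is at about 99.0, which is home. I hand it in.

```bash
python3 -c "
from workcell import *
print(finish_job())"
```

```text
the job is handed in; nothing more can be done
None
```

The lid is on the blue jar and screwed down to its stop, its lower edge measuring about 99 mm above the holder's underside; it is released and level, the arm is clear, and the job is handed in at about 27 s (the verdict was not shown).

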